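Wedge the jar in the rack's cup well and unscrew its tight lid

TASK

The lid of the square glass jar is too tight to open one-handed on the worktop: lift the jar with its lid on, lower it (do not drop it) into the empty square cup well at the end of the drying rack, right down on the well's floor so that it cannot turn, then unscrew the lid anticlockwise and stop turning as soon as the threads let go. Finish while holding: keep the freed lid in the grip, level and still, with its lower edge one to three centimetres above the jar's rim and centred over the mouth, so that crumbs fall back in. Leave the jar standing in the well, and the plates and spoon as they are.

Things in the scene. Friction and masses are not known exactly. Their poses are not given: they have to be found in the camera images.
- jar: Clear glass jar with beige rusks inside, 0.3 to 0.48 kg, loose on the worktop. Square body 64 x 64 mm, 70 mm high, sides along its x and y axes; then a round neck, 42 mm across (49 mm over its threads), up to the rim at 95 mm; with the lid on it is 100 mm high. Origin: centre of its underside, z up. Standing free on the worktop it turns along at 0.05 to 0.1 N m.
- lid: Round steel screw lid, ribbed edge, 58 mm across (59 over the ribs), 17 mm high, 0.08 kg, loose but screwed tight on the jar (0.2 to 0.5 N m); it carries the jar's weight. Origin: centre of its lower edge, z up; screwed on, 83 mm above the jar's origin, leaving a 13 mm free gap below it to the wider square body. Once unscrewed, a sprung seal inside (about 12 N) pushes it up 1 to 2 mm.
- lid_mark (a point): Point (invisible) on the lid's top, 20 mm from its axis along its x axis. Its angle about the jar's axis from the jar's x axis is the turn: 0 to 0.1 rad at the start, growing anticlockwise from above. Three lugs leave three short threads at about 50 degrees; to 95 degrees the lid lifts straight off (75 is the middle); at 100 they meet the next threads. It rises under 1 mm in turning.
- rack: White plastic drying rack, fixed, 200 mm (x) by 400 mm (y), rim 24 mm high. Origin: centre of its underside on the worktop; x, y along its sides. The square cup well is at its -y end; the rest has rows of leaning fins up to 80 mm high with plates standing in them, tops about 180 mm high, the nearest 95 mm or more from the well's axis and leaning away from it.
- well (a point): Centre of the floor of the empty square cup well: 10 mm above the worktop, at (0, -150, 10) mm in the rack's frame. Inside 69 x 69 mm, sides along the rack's x and y: the jar fits in any of four quarter turns with 2.5 mm spare on each side and can then twist only about 0.1 rad. Walls 3 mm thick, 55 mm above the worktop, with an outward-flared lip up to 60 mm.
- plate_a: Yellow toddler plate, 160 mm across, 18 mm deep, standing in the rack slot nearest to the well; bystander. Origin: centre of its underside.
- plate_b: A second, equal yellow plate in the next slot; bystander. Origin: centre of its underside.
- plate_navy: Navy divided plate, 160 mm across, farther along the rack; bystander. Origin: centre of its underside.
- spoon: Grey silicone spoon, 155 mm long along its x axis, up to 32 mm wide, 12 mm high, lying on the worktop; bystander. Origin: about the middle of its length, on the worktop.
Mind the look-alikes: they are no part of the job. Of the things like the lid, leave any that is turquoise; of the rest the smaller one is meant. Several things look just like the jar: the one meant starts farthest from the robot's base.

How it is judged:
By the outcome, as a careful person would: the job done as asked, in the order asked, and still so for the second after the job is handed in, while the arm keeps its last pose, push and grip.
It also fails if it takes over 42 s, if anything falls off the work surface, if the arm or the gripper's body presses on something with over 40 N, if the wrist force passes 120 N, or if a joint passes its speed limit or range.

ROBOT

A 6-joint arm with a two-finger parallel gripper is mounted at the origin on the work surface. World frame = base frame: x ahead of the robot, y to its left, z up, the work surface at z = 0. Lengths are in m, angles in degrees, forces in N, time in s.
With the tool pointing down it reaches from about 0.35 to 0.875 m from the base axis. Payload 4.2 kg.
Tool frame: the origin (TCP) lies midway between the tips of the shut fingers; the grasp point (between the pads) lies 19 mm behind it; z points along the fingers, y is the line along which they close (so a half turn about z gives the same grasp; the last joint's range is limited). The gripper opens to 87 mm and grips with 3 to 60 N. Pads are 19 mm wide; open, the fingers measure 117 mm over their backs; the gripper's body (75 mm by 190 mm) begins 51 mm behind the grasp point.
Start: joints at [-53.423, 22.042, 0.453, 0, -68.411, -14.817], TCP at [0.232, -0.58, 0.193] pointing down, gripper open.
Joint ranges: [-179.83, 179.83], [-69.29, 118.12], [-61.27, 80.66], [-181.25, 117.63], [-171.15, -9.14], [-177.46, 177.46]. Speed limits (degrees/s): [159.86, 159.86, 180, 180, 180, 180].

INTERFACE

Orientations are given as [roll, pitch, yaw] about the fixed x, y, z axes, in that order (R = Rz(yaw) Ry(pitch) Rx(roll)).
In Python, from workcell import env gives the robot as it stands. The module is installed in compiled form; this text tells all that it offers. Calls block until the motion is done:
- env.goto(position, orientation): joint-space move of the TCP to a pose.
- env.move_straight(position, rotation=None, rate=0.15, force_limit=None): straight line of the TCP; rotation=None keeps the orientation; rate is the mean speed in m/s. With force_limit (N) it stops when the force on the tool has changed by that much, and returns True; else False.
- env.set_joints(angles): joint-space move.
- env.gripper_to(opening, grasp_force=None): opening from 0.0 (shut) to 1.0 (fully open); grasp_force is the grip in N (None keeps the last); returns when the fingers have stopped.
- env.dwell(seconds).
- env.inverse_kinematics(position, orientation): joint angles nearest the present ones, or None.
- env.read_state(): the state.
- env.grab_frame(name): name is "scene" or "top"; returns a dict with "image" (420x560x3 uint8, blue, green, red), "fx", "fy", "cx", "cy" (pixels), "position" and "orientation" of the camera in the world. Camera axes: x right, y up, looking along -z (the intrinsics and any distortion apply to the point x, -y, -z); pixel columns grow to the right and rows downward; lengths in m; the calibration is good to about 2 mm. A picture is of the moment at which its call begins. There is no depth.
A pose or a line that the arm cannot do raises env.Unreachable and nothing moves.
- env.close_job(): hands the job in; it is judged then, once.
Trained networks look in a picture, given as the dict that the camera call returned (one of the last four; its "shot" number tells which), for a name from the list of things; names that differ only in an ending like _2 or _b are one class to them, and where a whole thing is asked for, a point or a joint stands for the part that bears it (a point fixed in the world has none). Each returns a list of dicts, best first, with "score" (0 to 1); they miss things now and then, are a little off and sometimes report something else, mostly with a low value. They report only what shows in the picture. A call takes as long as a camera call. They do not tell look-alikes from the thing itself.
- env.search_frame(picture, thing): "xyz" ([x, y, z] in m, in world coordinates, good to about 4 mm: the middle of the surface that is visible of it).
- env.trace(picture, thing): "mask" (420x560 bool, what is visible of it).
The state is a dict: "clock": time; "joint_positions": joint angles; "qvel": joint speeds; "joint_torque": joint torques, N m; "position": TCP position; "tool_rot": TCP orientation; "force": force on the tool from outside, world axes, zero at the start; "wrist_torque": the same for the moment, N m; "opening": opening from 0.0 (shut) to 1.0 (fully open); "finger_force": force on a finger pad.
Only numpy, scipy, OpenCV 4.12 (cv2) and the standard library are available. Lean on these libraries where they do the work, as an engineer would, in place of code of your own. Each camera call takes 0.05 s, during which the arm holds its last target. There are 200 camera calls.

## Working session

There is one attempt and no reset: what is moved stays moved. The work goes in short steps, each a Python script; the robot and the scene stay as the last script left them, time stands still between calls to the robot, and variables do not carry over. Pictures are saved under pics/ and viewed, at most 10 in all, crops included, and the job is handed in when it is done.

```bash
mkdir -p pics; python3 - <<'E'
from workcell import env
import cv2,numpy as np
for n in("scene","top"):
    f=env.grab_frame(n); cv2.imwrite(f"pics/{n}0.png",f["image"])
    print(n,[f[k] for k in("fx","fy","cx","cy","position","orientation")],[k for k in f])
    for t in("jar","lid","rack","plate_a","spoon"):
        print(t,[(np.round(d["xyz"],3).tolist(),round(d["score"],2)) for d in env.search_frame(f,t)])
print(env.read_state())
E
```

```text
scene [535.3975864253741, 535.3975864253741, 280.59920181539405, 212.92197376615053, array([ 1.2231622 , -0.86233699,  0.82211739]), array([55.54520973, -1.22982124, 42.84494258])] ['image', 'fx', 'fy', 'cx', 'cy', 'position', 'orientation', 'shot']
jar [([0.429, -0.172, 0.056], 0.63), ([0.506, -0.322, 0.048], 0.55), ([0.278, -0.337, 0.059], 0.55)]
lid [([0.487, -0.309, 0.098], 0.93), ([0.381, -0.304, 0.02], 0.78), ([0.466, -0.417, 0.017], 0.69)]
rack [([0.663, 0.013, 0.014], 0.93)]
plate_a [([0.621, 0.114, 0.089], 0.87), ([0.674, 0.164, 0.125], 0.73)]
spoon []
top [427.17747892385097, 427.17747892385097, 275.4834898091693, 207.61415569867538, array([ 0.34204034, -0.02802261,  0.97633929]), array([  9.17953071,  -0.73813348, -88.56841758])] ['image', 'fx', 'fy', 'cx', 'cy', 'position', 'orientation', 'shot']
jar [([0.473, -0.29, 0.058], 0.82), ([0.41, -0.146, 0.074], 0.75)]
lid [([0.483, -0.304, 0.1], 0.82), ([0.456, -0.412, 0.018], 0.79), ([0.37, -0.292, 0.023], 0.78)]
rack [([0.59, 0.045, 0.006], 0.84)]
plate_a [([0.631, 0.112, 0.078], 0.9), ([0.626, 0.16, 0.096], 0.65)]
spoon [([0.68, -0.311, 0.013], 0.9)]
{'clock': 0.6, 'joint_positions': array([-5.34220705e+01,  2.20392531e+01,  4.52261965e-01, -5.45297198e-04,
       -6.84109466e+01, -1.48177953e+01]), 'qvel': array([-0.05577043, -0.05413035,  0.07581049,  0.05357811,  0.04727144,
        0.00320004]), 'joint_torque': array([-2.62551903e-04, -3.90213275e+01,  1.87531936e+01,  4.22252119e+00,
        1.53731753e-02, -2.92258676e-05]), 'position': array([ 0.23172799, -0.58042703,  0.19297176]), 'tool_rot': array([-1.79998136e+02,  1.01761630e-03, -1.58240066e+02]), 'force': array([-0.32873098,  0.3140156 , -0.04747117]), 'wrist_torque': array([-0.01873618, -0.01374584,  0.03606073]), 'finger_force': 0.0, 'opening': 0.996242044179099}
```

View pics/scene0.png

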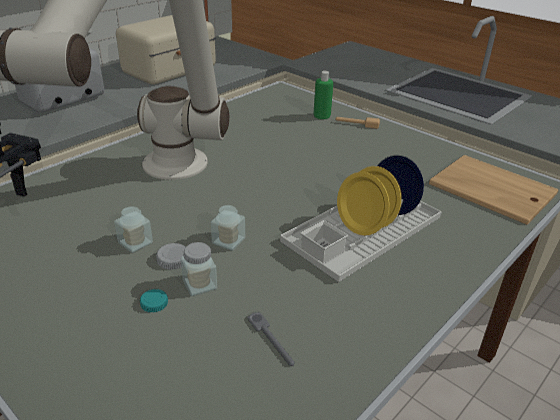

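View pics/top0.png

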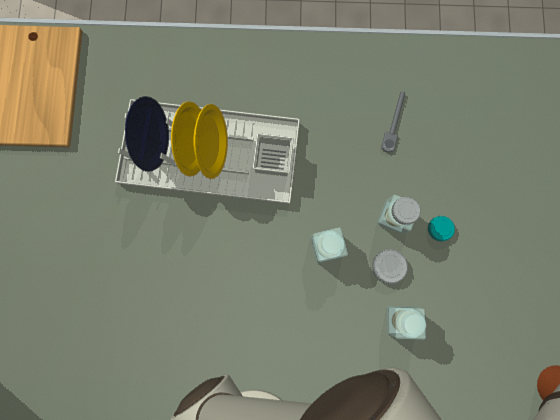

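The arm is at the left. The lidded jar (top 402,212; scene 199,270) is the target, being the farthest jar. The grey lid on it is the smaller grey one, and the open well is at top (273,154). Next I refine the poses.

```bash
cat > h.py <<'E'
from workcell import env
import cv2,numpy as np
from scipy.spatial.transform import Rotation as R
def proj(f,P):
    P=np.atleast_2d(P); c=(P-f["position"])@R.from_euler("xyz",f["orientation"],degrees=True).as_matrix()
    return np.c_[f["fx"]*c[:,0]/-c[:,2]+f["cx"], f["fy"]*-c[:,1]/-c[:,2]+f["cy"]]
def ray(f,u,z):
    d=R.from_euler("xyz",f["orientation"],degrees=True).apply([(u[0]-f["cx"])/f["fx"],-(u[1]-f["cy"])/f["fy"],-1])
    return f["position"]+d*(z-f["position"][2])/d[2]
def place(p,P):
    c,s=np.cos(p[2]),np.sin(p[2]); P=np.asarray(P,float)
    return np.c_[p[0]+c*P[:,0]-s*P[:,1],p[1]+s*P[:,0]+c*P[:,1],P[:,2]]
def box(a,b,z0,z1): return [(x,y,z) for x in(-a,a) for y in(-b,b) for z in(z0,z1)]
th=np.linspace(0,2*np.pi,32)
LID=[(.029*np.cos(t),.029*np.sin(t),z) for t in th for z in(.083,.1)]
JAR=[box(.032,.032,0,.07),LID]
def sil(f,p,parts):
    m=np.zeros((1680,2240),np.uint8)
    for P in parts:
        h=cv2.convexHull((proj(f,place(p,P))*4+1.5).astype(np.float32)); cv2.fillConvexPoly(m,h.astype(np.int32),1)
    return m
E
cat > m.py <<'E'
from h import *
from scipy.optimize import minimize
fs=[env.grab_frame(n) for n in("top","scene")]
M=[]; rk=[]
for f in fs:
    near=proj(f,[[.485,-.306,.06]])[0]; u=np.zeros((420,560),bool)
    for t in("jar","lid"):
        for d in env.trace(f,t):
            ys,xs=np.where(d["mask"])
            if np.hypot(xs.mean()-near[0],ys.mean()-near[1])<18: u|=d["mask"]; print(t,d["score"],d["mask"].sum(),xs.mean(),ys.mean())
    M.append(cv2.resize(u.astype(np.uint8),(2240,1680),interpolation=0))
    r=env.trace(f,"rack")[0]["mask"]; rk.append(r)
    cv2.imwrite(f"pics/rk_{f['shot']}.png",r*255)
def cost(p):
    c=0
    for f,m in zip(fs,M):
        s=sil(f,p,JAR); c+=1-(s&m).sum()/(s|m).sum()
    return c
best=min(((cost((.485,-.306,a)),a) for a in np.arange(0,np.pi/2,.05)))
r=minimize(cost,(.485,-.306,best[1]),method="Nelder-Mead",options=dict(initial_simplex=[(.485,-.306,best[1]),(.491,-.306,best[1]),(.485,-.3,best[1]),(.485,-.306,best[1]+.1)],xatol=1e-4,fatol=1e-4))
print("jar",r.x,np.degrees(r.x[2]),r.fun,best)
RACK=[box(.1,.2,0,.024)]
# rack: edges of a mask restricted to where plates do not overlap: use contour distance of 3 sides via image corners
c=[ray(fs[0],u,.024)[:2] for u in((299,120),(290,203),(116,184),(131,100))]
print("rack corners",np.round(c,3))
np.save("jar.npy",r.x)
f=fs[0]; a=cv2.resize(f["image"][95:215,110:310],None,fx=4,fy=4,interpolation=cv2.INTER_CUBIC); cv2.imwrite("pics/rackcrop.png",a)
o=cv2.resize(f["image"],(2240,1680),interpolation=cv2.INTER_CUBIC)
o2=cv2.resize(fs[1]["image"],(2240,1680),interpolation=cv2.INTER_CUBIC)
for im,ff in((o,f),(o2,fs[1])):
    for P in JAR:
        h=cv2.convexHull((proj(ff,place(r.x,P))*4+1.5).astype(np.float32)).astype(np.int32); cv2.polylines(im,[h],True,(0,0,255),1)
cr=np.hstack([o[760:1000,1480:1740],o2[940:1180,660:920]]); cv2.imwrite("pics/jarfit.png",cv2.resize(cr,None,fx=1.5,fy=1.5))
E
python3 m.py
```

```text
jar 0.87 530 391.4377358490566 216.86415094339623
lid 0.86 653 405.5053598774885 210.31240428790198
jar 0.8 1071 198.54901960784315 276.3669467787115
lid 0.83 477 196.74633123689728 252.65828092243186
jar [ 0.48579031 -0.31058323  1.15110433] 65.95341991185951 0.1563096657266727 (np.float64(0.2719067432646747), np.float64(1.1))
rack corners [[ 0.705 -0.086]
 [ 0.508 -0.069]
 [ 0.541  0.326]
 [ 0.742  0.308]][ WARN:0@1.757] global loadsave.cpp:1063 imwrite_ Unsupported depth image for selected encoder is fallbacked to CV_8U.
```

View pics/jarfit.png

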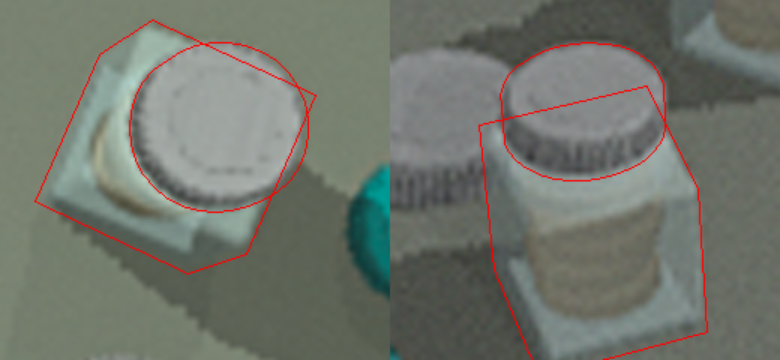

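View pics/rackcrop.png

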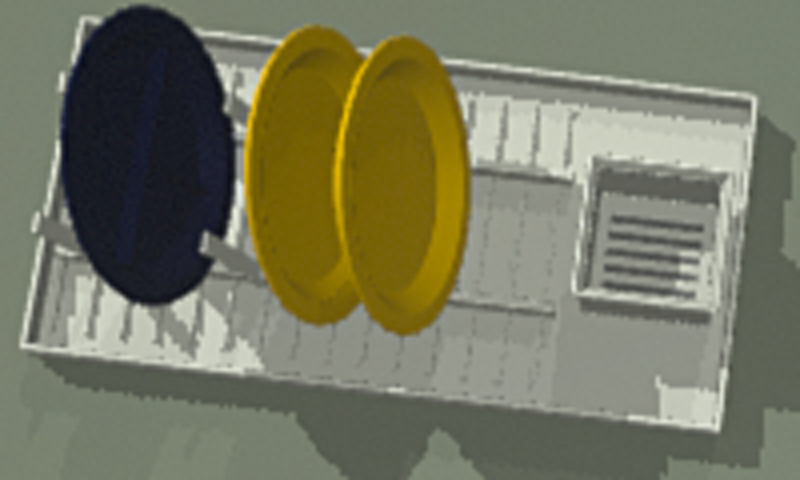

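Jar fit: (0.486, -0.311), yaw about 66°, lid circle well aligned. The rack crop shows the rim corners and the well lip (crop centre about 652,233). I check the well position and joint feasibility, then grasp: first a light squeeze across to centre the lid, then the real grip.

```bash
cat > g.py <<'E'
from h import *
f=env.grab_frame("top")
lip=[ray(f,(110+u/4-.375,95+v/4-.375),.06)[:2] for u,v in((592,158),(730,172),(712,310),(575,293))]
print("lip",np.round(lip,4).tolist(),np.mean(lip,0)); 
rack=np.array([.624,.1198]); a=np.radians(-5); print("well from rim",rack+.15*np.array([np.sin(a),-np.cos(a)]))
W=np.array([.611,-.030]); j=np.load("jar.npy")
def ik(p,yaw): 
    q=env.inverse_kinematics(p,[180,0,yaw]); return None if q is None else np.round(q,1).tolist()
for y0 in(-61.5-90,-61.5+90,-61.5,28.5-90-90):
    print(y0,ik([j[0],j[1],.074],y0), ik([W[0],W[1],.1],y0+19),ik([W[0],W[1],.1],y0+19+80))
E
python3 g.py
```

```text
lip [[0.6556, 0.0079], [0.6497, -0.0693], [0.5703, -0.0609], [0.5778, 0.0148]] [ 0.61332723 -0.02687005]
well from rim [ 0.61092664 -0.0296292 ]
-151.5 [-16.5, 23.8, -15.6, 0.0, -50.6, -45.0] [12.3, 25.2, -8.7, 0.0, -56.0, -54.8] [12.3, 25.2, -8.7, 0.0, -56.0, 25.2]
28.5 [-16.5, 23.8, -15.6, 0.0, -50.6, 135.0] [12.3, 25.2, -8.7, 0.0, -56.0, 125.2] [12.3, 25.2, -8.7, -0.0, -56.0, -154.8]
-61.5 [-16.5, 23.8, -15.6, 0.0, -50.6, 45.0] [12.3, 25.2, -8.7, 0.0, -56.0, 35.2] [12.3, 25.2, -8.7, 0.0, -56.0, 115.2]
-151.5 [-16.5, 23.8, -15.6, 0.0, -50.6, -45.0] [12.3, 25.2, -8.7, 0.0, -56.0, -54.8] [12.3, 25.2, -8.7, 0.0, -56.0, 25.2]
```

```bash
cat > g2.py <<'E'
from h import *
j=np.load("jar.npy")[:2]; D=lambda y:[180,0,y]
env.goto([*j,.16],D(-61.5))
print(env.move_straight([*j,.074],rate=.12,force_limit=8))
env.gripper_to(0,5); s=env.read_state(); print(s["opening"]*87,s["finger_force"])
env.gripper_to(.95)
env.move_straight([*j,.074],D(-151.5),rate=.1) if 0 else env.goto([*j,.074],D(-151.5))
env.gripper_to(0,50); s=env.read_state(); print(s["opening"]*87,s["finger_force"],s["position"])
env.move_straight([*j,.20],rate=.12)
s=env.read_state(); print(s["force"],s["opening"]*87,s["clock"],s["position"])
E
python3 g2.py
```

```text
False
0.46926039076401255 0.0
0.41059352246838676 0.0 [ 0.48579451 -0.31058029  0.07398764]
[-0.22688808 -0.19823996  0.0756424 ] 0.625365132084611 10.3667 [ 0.48524858 -0.31030675  0.1990486 ]
```

```bash
python3 - <<'E'
from h import *
f=env.grab_frame("scene"); t=env.grab_frame("top")
for n,g in(("s",f),("t",t)): print(proj(g,[[.4858,-.3106,.1]]),[(np.round(d["xyz"],3).tolist(),round(d["score"],2)) for x in("jar","lid") for d in env.search_frame(g,x)])
cv2.imwrite("pics/a1.png",cv2.resize(np.hstack([f["image"][120:340,80:290],t["image"][120:340,300:510]]),(800,419)))
E
```

```text
[[196.63074044 249.97482929]] [([0.277, -0.333, 0.058], 0.96), ([0.505, -0.325, 0.049], 0.71), ([0.428, -0.171, 0.057], 0.64), ([0.489, -0.314, 0.1], 0.88), ([0.381, -0.302, 0.021], 0.72), ([0.469, -0.416, 0.017], 0.69)]
[[407.29342702 210.23936269]] [([0.253, -0.335, 0.093], 0.77), ([0.456, -0.412, 0.018], 0.63)]
```

View pics/a1.png

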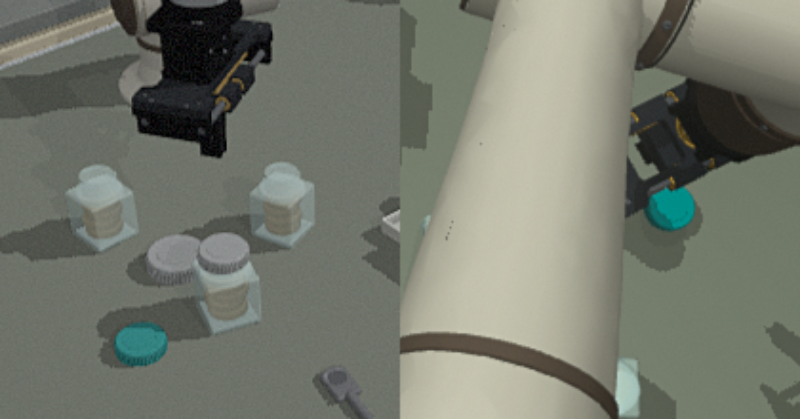

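Scene view: the jar (crop 225,280) is unmoved and the gripper is shut above it, so the fingers met nothing. I compare the projected TCP with the image and reopen.

```bash
python3 - <<'E'
from h import *
env.gripper_to(1.0)
s=env.read_state(); print(s["opening"],s["position"],s["tool_rot"],s["clock"])
f=env.grab_frame("scene"); t=env.grab_frame("top")
im=f["image"].copy()
a=np.radians(s["tool_rot"][2]+90); d=np.array([np.cos(a),np.sin(a),0])
for k in(-.0435,0,.0435):
    p=proj(f,[s["position"]+k*d])[0]; print(p); cv2.circle(im,tuple(int(round(x)) for x in p),1,(0,0,255),-1)
c=im[100:320,110:320]; cv2.imwrite("pics/a2.png",cv2.resize(c,(764,600) if 0 else (573,600),interpolation=cv2.INTER_CUBIC))
E
```

```text
0.9946391948775569 [ 0.48580286 -0.31059206  0.19999115] [-1.79999813e+02  7.99536863e-04 -1.51501584e+02] 12.1833
[201.13929111 200.50027283]
[193.35265866 211.64982024]
[185.05453711 223.53176026]
```

View pics/a2.png

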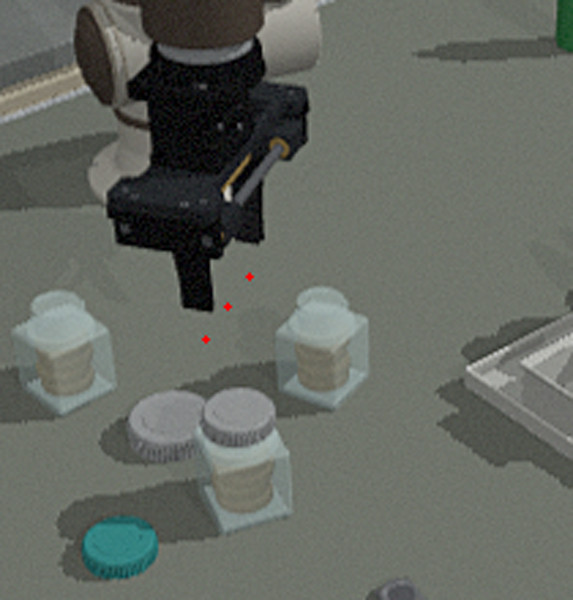

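The drawn TCP points sit about 11 px below the real fingertips, so the real tips seem about 28 mm higher than reported. That fits fingers closing just above the lid. I check by gently touching the lid's top with shut fingers.

```bash
python3 - <<'E'
from h import *
j=np.load("jar.npy")[:2]
env.gripper_to(0,10)
env.move_straight([*j,.082],rate=.15)
r=env.move_straight([*j,.045],rate=.025,force_limit=4)
s=env.read_state(); print(r,s["position"],s["force"],s["clock"])
f=env.grab_frame("scene"); cv2.imwrite("pics/a3.png",cv2.resize(f["image"][150:310,130:270],(525,600),interpolation=cv2.INTER_CUBIC))
print(proj(f,[s["position"]]))
if r: env.move_straight([*j,.10],rate=.15)
E
```

```text
True [ 0.48590908 -0.31069396  0.07150968] [-0.51021086  1.37330717  4.95158225] 15.4167
[[197.50676408 260.25787894]]
```

View pics/a3.png

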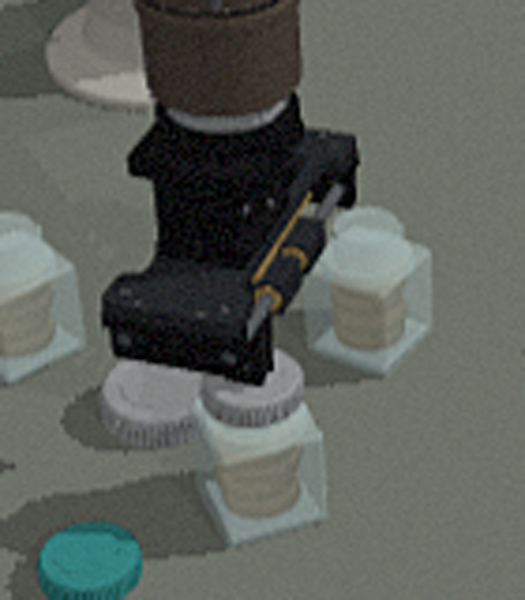

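Contact at TCP z 0.0715 on a lid top at 0.100, so the tips really are about 28.5 mm behind the reported TCP. I apply that offset and grasp.

```bash
cat >> h.py <<'E'
DZ=.0285
E
cat > g3.py <<'E'
from h import *
j=np.load("jar.npy")[:2]; D=lambda y:[180,0,y]; z=.0738-DZ
env.goto([*j,.115],D(-61.5)); env.gripper_to(1.0)
print(env.move_straight([*j,z],rate=.12,force_limit=8),env.read_state()["position"])
env.gripper_to(0,6); s=env.read_state(); print(s["opening"]*87,s["finger_force"],s["clock"])
if s["opening"]*87<50: raise SystemExit
env.gripper_to(.85)
env.goto([*j,z],D(-151.5))
env.gripper_to(0,55); s=env.read_state(); print(s["opening"]*87,s["finger_force"],s["clock"],s["position"])
env.move_straight([*j,.15],rate=.15)
s=env.read_state(); print(s["force"],s["opening"]*87,s["clock"],s["position"])
E
python3 g3.py
```

```text
False [ 0.48636981 -0.31087842  0.04583577]
57.67393343285918 6.00002195075831 20.075
57.2538079363068 55.00022181360691 22.5667 [ 0.48533755 -0.31022538  0.04519778]
[-0.37937094  0.47801124 -4.34393192] 57.072507611357835 23.4167 [ 0.48479972 -0.31007433  0.14856301]
```

```bash
cat > m2.py <<'E'
from h import *
import pickle
s=env.read_state(); f=env.grab_frame("scene"); mk=[d for d in env.trace(f,"jar")]
p=s["position"]; z0=p[2]-.045   # jar underside
near=proj(f,[[p[0],p[1],z0+.035]])[0]
m=min(mk,key=lambda d:np.hypot(*(np.argwhere(d["mask"]).mean(0)[::-1]-near)))
print(m["score"],m["mask"].sum(),np.argwhere(m["mask"]).mean(0)[::-1],near)
pickle.dump((f,m["mask"],p),open("f.pkl","wb"))
M=cv2.resize(m["mask"].astype(np.uint8),(2240,1680),interpolation=0)
def iou(a,dx=0,dy=0,dz=0):
    S=sil(f,(p[0]+dx,p[1]+dy,np.radians(a)),[np.array(box(.032,.032,0,.07))+[0,0,z0+dz]])
    c=np.zeros_like(S); ext=sil(f,(p[0]+dx,p[1]+dy,0),[np.array(LID)+[0,0,z0+dz]])
    v=1-ext  # ignore lid area
    return ((S&M&v).sum())/(((S|M)&v).sum())
from itertools import product
res=sorted([(iou(a,dx,0,dz),a,dx,dz) for a in range(45,90,1) for dx in(-.003,0,.003) for dz in(-.004,-.002,0,.002)],reverse=True)[:6]
print(np.round(res,4).tolist()); print([(a,round(max(iou(a,0,0,dz) for dz in(-.004,-.002,0,.002)),3)) for a in range(50,84,3)])
a0=res[0]
im=cv2.resize(f["image"],(2240,1680),interpolation=cv2.INTER_CUBIC)
P=place((p[0]+a0[2],p[1],np.radians(a0[1])),np.array(box(.032,.032,0,.07))+[0,0,z0+a0[3]]); q=(proj(f,P)*4+1.5).astype(int)
for i,k in product(range(8),range(8)):
    if bin(i^k).count("1")==1 and i<k: cv2.line(im,q[i].tolist(),q[k].tolist(),(0,0,255),1)
# well lip for two candidates, lip outer 78mm? inner 69 at z=.055
for w,col in(((.6133,-.0269),(0,0,255)),((.6109,-.0296),(0,200,0))):
    b=np.array([(-.0345,-.0345,.055),(.0345,-.0345,.055),(.0345,.0345,.055),(-.0345,.0345,.055)])
    for B in(b,b*[1,1,0]+[0,0,.01]):
        cv2.polylines(im,[(proj(f,place((*w,np.radians(-5)),B))*4+1.5).astype(int)],True,col,1)
c=near*4; x,y=int(c[0]),int(c[1])
w=proj(f,[[.612,-.028,.035]])[0]*4; X,Y=int(w[0]),int(w[1])
cv2.imwrite("pics/a4.png",cv2.resize(np.hstack([im[y-130:y+130,x-130:x+130],im[Y-130:Y+130,X-130:X+130]]),(800,400)))
E
python3 m2.py
```

```text
0.72 1127 [195.8606921  239.07808341] [195.29192862 235.34273429]
[[0.8871, 65.0, 0.0, 0.002], [0.8855, 66.0, 0.0, 0.002], [0.8836, 65.0, 0.0, 0.0], [0.8826, 64.0, 0.0, 0.002], [0.8797, 64.0, 0.0, 0.0], [0.8791, 66.0, 0.0, 0.0]]
[(50, np.float64(0.777)), (53, np.float64(0.784)), (56, np.float64(0.799)), (59, np.float64(0.838)), (62, np.float64(0.87)), (65, np.float64(0.887)), (68, np.float64(0.873)), (71, np.float64(0.855)), (74, np.float64(0.837)), (77, np.float64(0.815)), (80, np.float64(0.796)), (83, np.float64(0.783))]
```

View pics/a4.png

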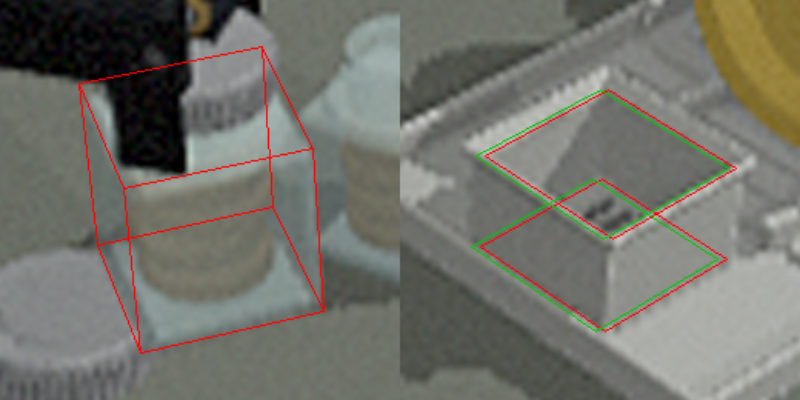

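Left: the jar hangs straight, with its body outlined well at yaw 65.5°. Right: the red well candidate (0.613, -0.027) is centred in the lip (crop 611,153). I carry the jar over and lower it with a force limit.

```bash
cat > g4.py <<'E'
from h import *
D=[180,0,-132]; W=[.613,-.0272]
env.move_straight([*W,.15],D,rate=.2)
env.move_straight([*W,.112],rate=.12)
r=env.move_straight([*W,.049],rate=.045,force_limit=8)
s=env.read_state(); print(r,s["position"],s["force"],s["wrist_torque"],s["opening"]*87,s["clock"])
f=env.grab_frame("scene"); x,y=proj(f,[[*W,.06]])[0].astype(int); cv2.imwrite("pics/a5.png",cv2.resize(f["image"][y-60:y+40,x-60:x+60],(720,600),interpolation=cv2.INTER_CUBIC))
E
python3 g4.py
```

```text
True [ 0.61255141 -0.02717255  0.05492373] [-1.25717726  0.93650334  5.149827  ] [ 0.25108476  0.44864955 -0.00230189] 56.68054271602148 26.8417
```

View pics/a5.png

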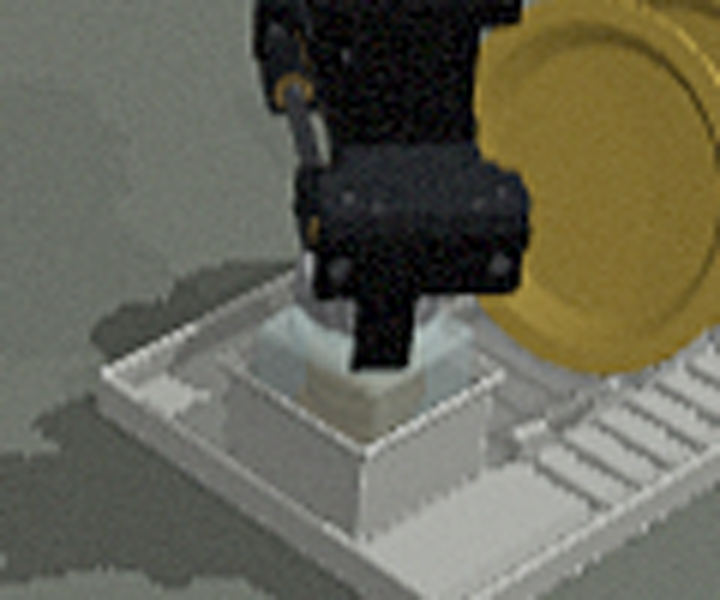

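The jar is seated: contact came at the expected height (0.0549) and the body sits down inside the lip. Unscrewing in steps, watching the wrist torque.

```bash
cat > g5.py <<'E'
from h import *
W=[.6127,-.0272]; env.gripper_to(0,60)
def go(d,z):
    env.goto([*W,z],[180,0,-132+d]); s=env.read_state()
    print(d,np.round(s["tool_rot"][2],2),np.round(s["force"],1),np.round(s["wrist_torque"],3),round(s["position"][2],4),round(s["opening"]*87,2),round(s["clock"],2)); return s
go(6,.0551); go(24,.0553); go(42,.0557)
for d in(50,56,62,68):
    s=go(d,.0558)
    if abs(s["wrist_torque"][2])<.1 or s["clock"]>37: break
E
python3 g5.py
```

```text
6 -126.14 [-0.4  0.9 -1.4] [0.271 0.198 0.06 ] 0.0553 57.33 27.36
24 -108.22 [-0.3  0.1 -0.9] [0.036 0.01  0.074] 0.0554 57.02 27.76
42 -90.27 [ 1.1  0.4 -2. ] [-0.045  0.028 -0.01 ] 0.0557 56.83 28.16
50 -82.32 [ 0.3  0.8 -0.3] [ 0.006  0.101 -0.039] 0.056 56.68 28.42
```

```bash
cat > g6.py <<'E'
from h import *
W=[.6127,-.0272]
def go(d,z):
    env.goto([*W,z],[180,0,-132+d]); s=env.read_state()
    print(d,np.round(s["tool_rot"][2],2),np.round(s["force"],1),np.round(s["wrist_torque"],3),round(s["position"][2],4),round(s["opening"]*87,2),round(s["clock"],2)); return s
for d in(56,62,67):
    s=go(d,.0558)
    if s["force"][2]>6: break
E
python3 g6.py
```

```text
56 -76.31 [ 0.7 -0.5 -0.5] [-0.042  0.131  0.004] 0.0559 56.84 28.67
62 -70.3 [ 0.4  0.1 -1. ] [0.019 0.11  0.029] 0.0558 57.23 28.92
67 -65.28 [-0.   0.6 -1.7] [-0.015  0.139 -0.001] 0.0558 57.3 29.17
```

No torque or spring step appeared, so I look at the jar.

```bash
python3 - <<'E'
from h import *
W=[.6127,-.0272]
f=env.grab_frame("scene"); x,y=proj(f,[[*W,.075]])[0].astype(int); A=f["image"][y-32:y+32,x-40:x+40]
cv2.imwrite("pics/full6.png",f["image"])
t=env.grab_frame("top"); X,Y=proj(t,[[*W,.075]])[0].astype(int); B=t["image"][Y-32:Y+32,X-40:X+40]
o=np.vstack([cv2.resize(A,(740,592),interpolation=cv2.INTER_CUBIC)]); o=cv2.convertScaleAbs(o,alpha=1.2)
o[:150,:188]=cv2.resize(B,(188,150)); cv2.imwrite("pics/a6.png",o)
s=env.read_state(); print(s["position"],s["force"],s["finger_force"])
E
```

```text
[ 0.61268878 -0.02720703  0.05579943] [-0.02928895 -0.38693658 -1.85654825] 59.99976446983055
```

View pics/a6.png

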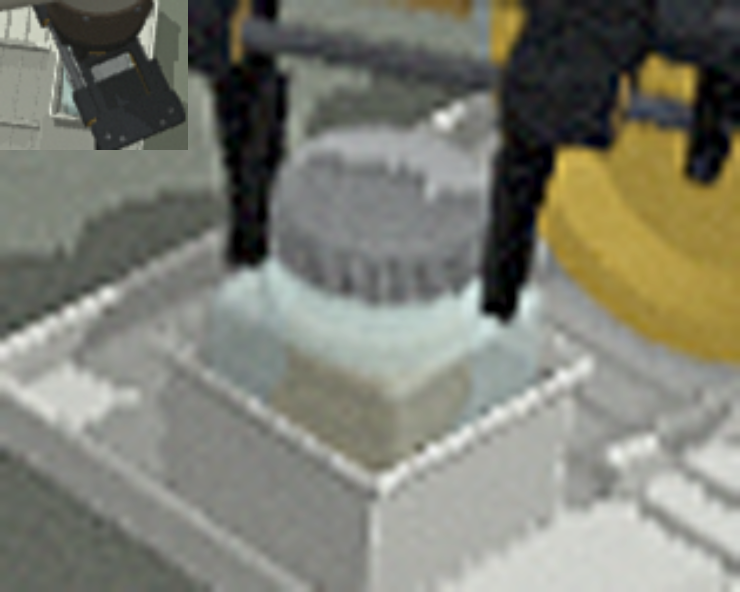

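The jar is still square in the well, with the lid firmly between the pads. I turn a little further, to the middle of the free window allowing for the jar's slack, then test with a small lift.

```bash
cat > g7.py <<'E'
from h import *
W=[.6127,-.0272]
def st(n):
    F=[]
    for _ in range(5): env.dwell(.04); s=env.read_state(); F.append(np.r_[s["force"],s["wrist_torque"][2]])
    print(n,np.round(np.mean(F,0),2),round(s["position"][2],4),round(s["opening"]*87,2),round(s["clock"],2))
st("before")
env.goto([*W,.0558],[180,0,-132+73]); st(73)
env.move_straight([*W,.0573],rate=.02); st("up1.5")
env.move_straight([*W,.0593],rate=.02); st("up3.5")
E
python3 g7.py
```

```text
before [ 0.15  0.11 -0.71  0.03] 0.0558 57.3 29.48
73 [ 0.34  0.45 -0.27 -0.01] 0.0558 56.93 29.93
up1.5 [ 0.09 -0.04 -1.27  0.02] 0.0573 56.91 30.39
up3.5 [-0.19  0.61 -0.79 -0.01] 0.0593 56.71 30.85
```

```bash
python3 - <<'E'
from h import *
W=[.6127,-.0272]
env.move_straight([*W,.086],rate=.03); env.dwell(.3)
F=[env.read_state()["force"][2] for _ in range(1)]; s=env.read_state(); print(F,s["position"],s["tool_rot"],s["opening"]*87,s["clock"],np.abs(s["qvel"]).max())
f=env.grab_frame("scene")
cv2.imwrite("pics/end.png",f["image"])
for t in("jar","lid"):
    print(t,[(np.round(d["xyz"],3).tolist(),round(d["score"],2)) for d in env.search_frame(f,t)])
print("expected lid mid pixel",proj(f,[[*W,.124],[*W,.141],[*W,.105]]))
for d in env.trace(f,"lid"):
    ys,xs=np.where(d["mask"]); 
    if xs.mean()>280: print("lid mask",xs.min(),xs.max(),ys.min(),ys.max())
for d in env.trace(f,"jar"):
    ys,xs=np.where(d["mask"]); 
    if xs.mean()>280: print("jar mask",xs.min(),xs.max(),ys.min(),ys.max())
e=lambda z,r:proj(f,[[W[0]+r*np.cos(a),W[1]+r*np.sin(a),z] for a in th])
for n,z,r in(("lidbot",.124,.029),("lidtop",.141,.029),("rim",.105,.021),("body top",.08,.032),("well lip",.06,.037)): q=e(z,r); print(n,q.min(0),q.max(0))
E
```

```text
[np.float64(-1.3857569777426364)] [ 0.61262454 -0.02718191  0.08583536] [ 1.79983906e+02  6.13549289e-03 -5.89985007e+01] 56.852015567494185 32.1917 0.13067711790988162
jar [([0.626, -0.042, 0.078], 0.79), ([0.275, -0.335, 0.06], 0.7), ([0.424, -0.174, 0.057], 0.61)]
lid [([0.612, -0.034, 0.144], 0.66), ([0.386, -0.3, 0.019], 0.64), ([0.471, -0.416, 0.015], 0.64)]
expected lid mid pixel [[325.93849788 211.35606042]
 [326.45013125 205.26296959]
 [325.37595558 218.05543054]]
lid mask 314 338 199 217
jar mask 306 342 216 246
lidbot [313.44983588 204.47378476] [338.43842754 218.52995746]
lidtop [313.86395832 198.4429865 ] [339.04894505 212.37349313]
rim [316.40896095 212.99769316] [334.34302238 223.27125014]
body top [311.14122211 218.95343711] [338.17199565 234.79643587]
well lip [308.60095367 224.46827654] [339.58176372 242.9495436 ]
```

```bash
python3 -c "
from workcell import env
print(env.close_job())"
```

```text
the job is handed in; nothing more can be done
None
```

I handed the job in at about 32 s: the jar stands on the well floor, and the freed lid is held level and still, centred with its lower edge about 19 mm above the rim. I turned it about 73° in all; no clear thread release showed in the forces, and a small lift afterwards showed only the lid's weight, so it may have gone somewhat past the exact release point.

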